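Clamp a sample box on the orbital shaker

TASK

Get the sample box with the red lid ready for shaking, by pushing with the fingers only and without picking anything up: push the box back along its guides until it is fully home against the back stop of the shaker platform. Then swing the hold-down strap over with the back of a finger so that it lies across the lid, and after that push the red cam lever over and all the way down so that it clamps the strap. Leave the other things on the bench as they are.

Things in the scene. Friction and masses are not known exactly. Their poses are not given: they have to be found in the camera images.
- shaker: Low white orbital shaker, 0.26 m deep (x) by 0.25 m wide (y), fixed to the bench; switched off. Origin: centre of its underside, on the bench. Its x axis points from the sloping control panel at its front to its back, y to its left, z up. The aluminium platform on top is at z = 62 mm in this frame and never moves. The clamp stands over it: the strap hinge on the left, the cam lever on the right, both in the plane x = 12 mm of this frame.
- sample_box: Square plastic sample box, clear with a red lid, 106 x 108 mm and 52 mm high, 0.3 kg, loose on the platform. Origin: centre of its underside; z up, its axes nearly parallel to the shaker's. The lid rim (36 to 52 mm up) reaches 53 mm from the centre, the box below it 50 mm. It stands between two low side guides (18 mm high, about 1.5 mm play each side) with its front clear, and slides back along the shaker's +x. It starts 15 to 32 mm short of home.
- nest_home (a point): Point on the platform where the centre of the sample box's underside is when the box is fully home (its back against the upright back stop, which is 45 mm high). Its axes are the shaker's.
- strap (a joint): Hinge of the aluminium hold-down strap, in rad: 0 is level and clamped across the lid, about 0.045 is lying loosely on the lid, 1.57 is upright, 1.95 is the open end stop. It starts open, 1.7 to 1.92, standing up at the left and leaning away. The hinge is slightly stiff: the strap stays where it is left near upright, and falls slowly over on to the lid by its own weight once it is 25 to 30 degrees past upright towards the box.
- strap_hinge (a point): Middle of the strap's hinge axis, at the left of the platform, 127 mm above the bench. The axis runs along the shaker's x. The point's axes are the shaker's.
- strap_tip (a point): Middle of the strap's free end, 182 mm from the hinge axis. The strap is 22 mm wide (along the shaker's x) and 5 mm thick.
- clamp_pad: Round black rubber pad, 36 mm across, sprung on the underside of the strap 88 mm from the hinge; it lands on the lid and is pressed in 4 mm (about 7 N) when the strap is clamped. Origin: centre of its lower face; z along the strap's normal, up when the strap is closed.
- cam_lever (a joint): Cam lever with red grip, in rad: 0 is fully raised (leaning 52 degrees outward, to the shaker's right), 0.91 is upright, 2.4 is fully down and locked, lying to the left along the top of the strap. It starts between 0 and 0.45. It is stiff (about 2 N at the tip) and stays where it is left; over the last third of its travel the cam nose under it presses the strap's end down (about 3 N at the tip). If it is put down before the strap is over, the nose blocks the strap's end.
- lever_pivot (a point): Middle of the lever's pivot axis, at the right of the platform, 144 mm above the bench. The axis runs along the shaker's x. The point's axes are the shaker's.
- lever_tip (a point): Middle of the outer end of the red grip, 73 mm from the pivot axis. The grip is 46 mm long, 18 mm wide (along the shaker's x) and 9 mm thick.
- dropper_bottle: Small brown dropper bottle with black cap, 31 mm across, 72 mm high, standing on the bench right of the shaker; leave alone. Origin: centre of its underside.
- petri_dish: Petri dish, 91 mm across, 15 mm high, lying left of the shaker; leave alone. Origin: centre of its underside.
- yellow_rack: Yellow microtube rack, 92 x 120 x 49 mm, at the front left; leave alone. Origin: centre of its underside.
- reagent_bottle: Clear reagent bottle with white cap, 45 mm across, 118 mm high, at the back left; leave alone. Origin: centre of its underside.
- bench_timer: White bench timer, 37 x 68 x 49 mm, at the back right; leave alone. Origin: centre of its underside.
- tape: Roll of tape lying flat, 85 mm across, 19 mm high, at the front right; leave alone. Origin: centre of its underside.
- black_marker: Marker with black cap, 134 mm long, 13 mm thick, lying at the front right; leave alone. Origin: centre of its underside.
Things that resemble listed ones, but are neither listed nor needed, are in the scene too. Leave any green look-alike of the sample_box alone.

How it is judged:
By the outcome, as a careful person would: the job done as asked, in the order asked, and still so for the second after the job is handed in, with the robot touching nothing.
It also fails if it takes over 51 s, if anything falls off the work surface, if the arm or the gripper's body presses on something with over 40 N, if the wrist force passes 120 N, or if a joint passes its speed limit or range.

ROBOT

A 7-joint arm with a two-finger parallel gripper is mounted at the origin on a cart in front of the work surface, level with it; the furniture and walls round the work are solid. World frame = base frame: x ahead of the robot, y to its left, z up, the work surface at z = 0. Lengths are in m, angles in rad, forces in N, time in s.
With the tool pointing down it reaches from about 0.35 to 0.9 m from the base axis. Payload 8.1 kg.
Tool frame: the origin (TCP) lies at the centre of the arm's flange, where the gripper is bolted on; the fingertips stand 178 mm ahead of it and the grasp point (between the pads) lies 159 mm ahead of it; z points along the fingers, y is the line along which they close (so a half turn about z gives the same grasp; the last joint's range is limited). The gripper opens to 92 mm and grips with 3 to 60 N. Pads are 19 mm wide; open, the fingers measure 130 mm over their backs; the gripper's body (75 mm by 190 mm) begins 47 mm behind the grasp point.
Start: joints at [1.175, 0.434, 0.025, 1.573, -0.012, 1.134, -0.075], TCP at [0.18, -0.598, 0.405] pointing down, gripper open.
Joint ranges: [-2.62, 2.62], [-0.44, 2.09], [-1.27, 1.32], [0.08, 2.57], [-1.32, 4.46], [0.12, 2], [-2.74, 2.74]. Speed limits (rad/s): [2.22, 2.22, 3.01, 3.01, 3.14, 3.14, 3.14].

INTERFACE

Orientations are given as a rotation vector (axis times angle).
In Python, from cell import arm gives the robot as it stands. The module is installed in compiled form; this text tells all that it offers.
- The arm moves only by the shell command python3 -m inch 'ROWS' [FORCE]. ROWS is text: rows parted by semicolons, each of 5 numbers parted by spaces: the shift along the tool's x, y, z in m, then the turn about the tool's z in rad, then the finger opening in m, from 0 to 0.0918. In form: x y z roll fingers; .... A call has 1 to 5 rows; each row is the pose to reach, as a shift and turn from the pose commanded when the call began, along the tool's axes at that moment; what a row does not reach only later rows make up. A row lasts 1/10 s, in which the tool goes at most 50 mm and 8.59 degrees, less where a joint would pass 70% of its speed; a pose out of reach is approached as far as the arm can. A call with a gripper value outside its range is refused whole. The fingers move at their own pace and stop on an object; FORCE is the grip in N (left out, the last holds). Time passes only in rows, so rows that repeat a pose let the fingers close. It gives the time, the measured TCP pose, the force, the opening and the grip force at its end, in the units of the state.
- arm.observe(): the state, without advancing time (a new reading comes with each control period).
- arm.get_image(name): name is "scene" or "top" or "wrist"; returns the picture (400x640x3 uint8, red, green, blue); there is no depth.
- arm.get_calibration(name): a dict with "intrinsics" (3x3 intrinsics, pixels), "pose" (4x4, takes a point from camera to world coordinates). Camera axes: x right, y up, looking along -z (the intrinsics and any distortion apply to the point x, -y, -z); pixel columns grow to the right and rows downward; lengths in m; the calibration is good to about 2 mm. A picture is of the moment at which its call begins: read the wrist's pose just before it. get_calibration takes no time and is no camera call; for the wrist camera it gives the pose at the moment of the call.
- arm.sign_off(): hands the job in; it is judged then, once.
Trained networks look in the newest picture that a camera, given by its name, has taken for a name from the list of things; names that differ only in an ending like _2 or _b are one class to them, and where a whole thing is asked for, a point or a joint stands for the part that bears it (a point fixed in the world has none). Each returns a list of dicts, best first, with "conf" (0 to 1); they miss things now and then, are a little off and sometimes report something else, mostly with a low value. They report only what shows in the picture. A call takes as long as a camera call. They do not tell look-alikes from the thing itself.
- arm.look_for(camera, query): "point" ([row, column] in pixels, amid what is visible of it).
- arm.silhouettes(camera, query): "region" (400x640 bool, what is visible of it) and "point" ([row, column] in pixels, amid what is visible of it).
- arm.place_of(camera, query): "point" ([row, column] in pixels: a listed point, or the origin of a listed thing).
The state is a dict: "clock": time; "joints": joint angles; "dq": joint speeds; "joint_efforts": joint torques, N m; "position": TCP position; "ee_rot": TCP orientation; "force": force on the tool from outside, world axes, zero at the start; "ft_torque": the same for the moment, N m; "width": opening from 0.0 (shut) to 1.0 (fully open); "gripper_force": force on a finger pad.
Only numpy, scipy, OpenCV 4.12 (cv2) and the standard library are available. Lean on these libraries where they do the work, as an engineer would, in place of code of your own. Each camera call takes 0.05 s, during which the arm holds its last target. There are 200 camera calls.

## Working session

There is one attempt and no reset: what is moved stays moved. The work goes in short steps, Python scripts to look and compute and a shell command to move; the robot and the scene stay as the last step left them, time stands still between calls to the robot, and variables do not carry over. Pictures are saved under pics/ and viewed, at most 10 in all, crops included, and the job is handed in when it is done.

```bash
mkdir -p pics; ls; python3 - <<'E'
from cell import arm
import cv2,numpy as np
o=arm.observe();print({k:np.round(v,3) for k,v in o.items()})
for c in("scene","top"):
    im=arm.get_image(c);cv2.imwrite(f"pics/{c}0.png",im[:,:,::-1])
    K=arm.get_calibration(c);print(c,np.round(K["intrinsics"],1).tolist(),np.round(K["pose"],3).tolist(),K.keys())
    for q in("shaker","sample_box","nest_home","strap_hinge","strap_tip","clamp_pad","lever_pivot","lever_tip"):
        print(q,[(np.round(d["point"]),round(d["conf"],2)) for d in arm.place_of(c,q)][:3])
E
```

```text
pics
{'clock': np.float64(0.0), 'joints': array([ 1.175,  0.435,  0.025,  1.574, -0.012,  1.134, -0.075]), 'dq': array([-0.   , -0.   ,  0.   , -0.   , -0.001,  0.001,  0.002]), 'joint_efforts': array([ 1.0000e-03, -6.6785e+01,  9.8500e-01, -3.1446e+01, -6.1000e-02,
        4.3000e-02,  0.0000e+00]), 'position': array([ 0.18 , -0.598,  0.404]), 'ee_rot': array([-3.106e+00, -4.580e-01,  1.000e-03]), 'force': array([-0.353, -0.025,  0.093]), 'ft_torque': array([-0.008,  0.013,  0.066]), 'gripper_force': np.float64(0.0), 'width': np.float64(0.998)}
scene [[382.7, 0.0, 328.1], [0.0, 382.7, 198.7], [0.0, 0.0, 1.0]] [[-0.66, 0.564, -0.496, -0.117], [-0.751, -0.494, 0.437, 0.601], [0.001, 0.662, 0.75, 1.168], [0.0, 0.0, 0.0, 1.0]] dict_keys(['intrinsics', 'pose'])
shaker [(array([228., 326.]), 0.57)]
sample_box [(array([280., 249.]), 0.83), (array([221., 328.]), 0.69)]
nest_home [(array([213., 325.]), 0.95)]
strap_hinge [(array([215., 302.]), 0.93), (array([255., 219.]), 0.6)]
strap_tip [(array([187., 286.]), 0.57)]
clamp_pad [(array([200., 298.]), 0.49)]
lever_pivot [(array([188., 350.]), 0.63)]
lever_tip [(array([173., 362.]), 0.58)]
top [[388.7, 0.0, 318.1], [0.0, 388.7, 200.1], [0.0, 0.0, 1.0]] [[-0.006, 0.989, -0.146, 0.379], [-1.0, -0.01, -0.026, -0.026], [-0.027, 0.146, 0.989, 1.351], [0.0, 0.0, 0.0, 1.0]] dict_keys(['intrinsics', 'pose'])
shaker []
sample_box [(array([208., 311.]), 0.84), (array([207., 210.]), 0.66), (array([252., 401.]), 0.47)]
nest_home [(array([201., 310.]), 0.95)]
strap_hinge [(array([195., 282.]), 0.96)]
strap_tip [(array([185., 257.]), 0.63)]
clamp_pad [(array([191., 278.]), 0.47)]
lever_pivot [(array([203., 340.]), 0.81)]
lever_tip [(array([269., 218.]), 0.68), (array([203., 356.]), 0.57)]
```

```bash
cat > h.py <<'E'
from cell import arm
import numpy as np
def ray(c,p):
    K=arm.get_calibration(c);T=K["pose"];d=np.linalg.solve(K["intrinsics"],[p[1],p[0],1.]);d=T[:3,:3]@(d*[1,-1,-1])
    return T[:3,3],d/np.linalg.norm(d)
def tri(ps):
    A=0;b=0;R=[]
    for c,p in ps:
        o,d=ray(c,p);P=np.eye(3)-np.outer(d,d);A=A+P;b=b+P@o;R.append((P,o))
    x=np.linalg.solve(A,b);return x,[np.linalg.norm(P@(x-o))*1e3 for P,o in R]
def atz(c,p,z):
    o,d=ray(c,p);return o+d*(z-o[2])/d[2]
E
python3 - <<'E'
from h import *
D={"box":((221,328),(208,311),.062),"nest":((213,325),(201,310),.062),"hinge":((215,302),(195,282),.127),"tip":((187,286),(185,257),None),"pad":((200,298),(191,278),None),"piv":((188,350),(203,340),.144),"ltip":((173,362),(203,356),None)}
for k,(s,t,z) in D.items():
    x,e=tri([("scene",s),("top",t)]);print(k,x.round(3),np.round(e,1),*( [atz("scene",s,z).round(3),atz("top",t,z).round(3)] if z else []))
import cv2
for c,(a,b,x,y) in {"scene":(120,320,180,450),"top":(100,300,180,450)}.items():
    im=cv2.imread(f"pics/{c}0.png")[a:b,x:y];cv2.imwrite(f"pics/{c}0c.png",cv2.resize(im,None,fx=2.9,fy=2.9,interpolation=cv2.INTER_CUBIC))
E
```

```text
box [0.539 0.029 0.06 ] [4.8 4.8] [0.534 0.028 0.062] [0.543 0.032 0.062]
nest [0.557 0.03  0.091] [6.4 6.4] [0.57  0.011 0.062] [0.567 0.035 0.062]
hinge [0.573 0.118 0.136] [3.7 3.7] [0.576 0.112 0.127] [0.577 0.122 0.127]
tip [0.574 0.167 0.311] [2.1 2.1]
pad [0.575 0.123 0.215] [0.2 0.2]
piv [ 0.536 -0.067  0.173] [8.8 8.8] [ 0.548 -0.092  0.144] [ 0.547 -0.063  0.144]
ltip [ 0.528 -0.113  0.225] [9.6 9.6]
```

View pics/scene0c.png

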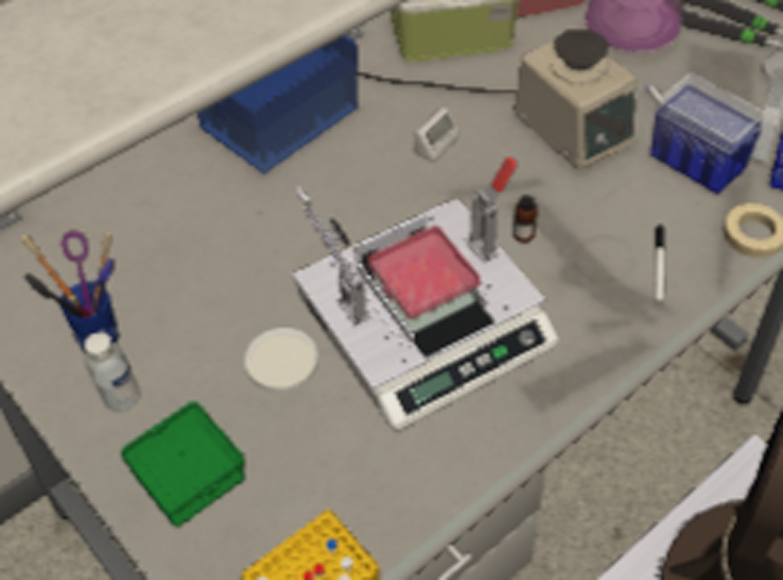

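View pics/top0.png

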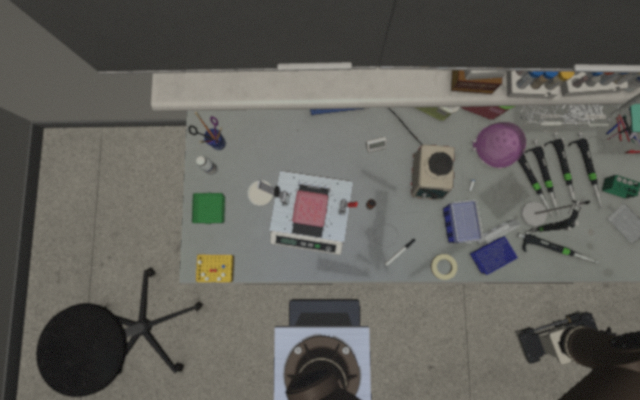

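The pictures show the shaker slightly yawed. In the top image the strap leans left at about (185,257) and the lever grip is at about (203,356). I'm moving the arm to just in front of the box for a closer look with the wrist camera.

```bash
python3 -m inch '.027 -.035 -.003 0 0; .055 -.071 -.006 0 0; .082 -.107 -.009 0 0; .110 -.142 -.012 0 0; .137 -.178 -.015 0 0' 20
python3 -m inch '.027 -.035 -.003 0 0; .055 -.071 -.006 0 0; .082 -.107 -.009 0 0; .110 -.142 -.012 0 0; .137 -.178 -.015 0 0'
python3 -m inch '.027 -.035 -.003 0.1 0; .055 -.071 -.006 .2 0; .082 -.107 -.009 .3 0; .110 -.142 -.012 .42 0; .137 -.178 -.015 .42 0'
```

```text
clock: 1.4
position: [0.2606, -0.3867, 0.42]
ee_rot: [3.107, 0.458, 0.001]
force: [0.9, 0.3, 0.3]
width: 0.615
gripper_force: 0.0
clock: 1.9
position: [0.3403, -0.1767, 0.4352]
ee_rot: [3.107, 0.458, 0.001]
force: [1.2, 0.7, 0.4]
width: 0.181
gripper_force: 0.0
clock: 2.4
position: [0.42, 0.0324, 0.4501]
ee_rot: [3.134, -0.209, 0.001]
force: [0.6, -1.0, 0.1]
width: 0.007
gripper_force: 0.0
```

```bash
python3 - <<'E'
from h import *
import cv2
im=arm.get_image("wrist");cv2.imwrite("pics/w1.png",im[:,:,::-1])
K=arm.get_calibration("wrist");print(np.round(K["pose"],3).tolist(),K["intrinsics"].round(0).tolist())
Z=dict(shaker=0,sample_box=.062,nest_home=.062,strap_hinge=.127,lever_pivot=.144)
for q in("shaker","sample_box","nest_home","strap_hinge","strap_tip","clamp_pad","lever_pivot","lever_tip"):
    for d in arm.place_of("wrist",q)[:2]:
        print(q,np.round(d["point"]),round(d["conf"],2),atz("wrist",d["point"],Z[q]).round(3) if q in Z else "")
E
```

```text
[[-0.124, 0.954, 0.274, 0.497], [-0.992, -0.117, -0.04, 0.031], [-0.006, -0.277, 0.961, 0.431], [0.0, 0.0, 0.0, 1.0]] [[318.0, 0.0, 312.0], [0.0, 318.0, 204.0], [0.0, 0.0, 1.0]]
shaker [247.  95.] 0.47 [0.345 0.371 0.   ]
sample_box [102.  26.] 0.73 [0.544 0.338 0.062]
sample_box [ 74. 299.] 0.72 [0.536 0.036 0.062]
strap_hinge [ 26. 193.] 0.82 [0.576 0.114 0.127]
strap_hinge [ 74. 296.] 0.62 [0.528 0.032 0.127]
lever_tip [ 13. 516.] 0.72
```

View pics/w1.png

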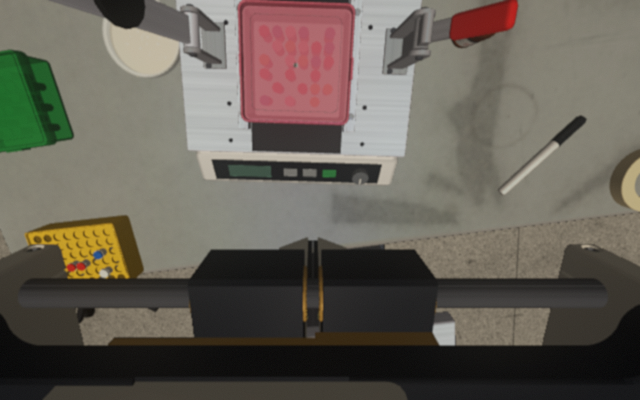

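The wrist view shows the lid's front edge from (122,241) to (123,349) and the platform's front edge from (151,187) to (155,409). The hinge bracket is near (45,205) and the lever bracket near (45,408). Next I compute the yaw and positions.

```bash
python3 - <<'E'
from h import *
w=lambda r,c,z:atz("wrist",(r,c),z)
def lin(a,b): d=a-b; print(a.round(4),b.round(4),"len",np.linalg.norm(d).round(4),"yaw",np.arctan2(-d[0],d[1]).round(3))
lin(w(122,241,.114),w(123,349,.114))
lin(w(2,241,.114),w(2,353,.114))
lin(w(151,187,.062),w(155,409,.062))
a=w(151,187,.062);b=w(20,180,.062);d=b-a;print("left edge yaw",np.arctan2(d[1],d[0]))
lin(w(107,230,.062),w(108,364,.062))
import cv2
im=cv2.imread("pics/w1.png")[0:190,170:530];cv2.imwrite("pics/w1c.png",cv2.resize(im,None,fx=2.2,fy=2.2,interpolation=cv2.INTER_CUBIC))
E
```

```text
[0.4936 0.0901 0.114 ] [ 0.4792 -0.0126  0.114 ] len 0.1038 yaw -0.139
[0.5932 0.0707 0.114 ] [ 0.5805 -0.0261  0.114 ] len 0.0976 yaw -0.13
[0.4696 0.1692 0.062 ] [ 0.432  -0.0831  0.062 ] len 0.2551 yaw -0.148
left edge yaw -0.1868238314421558
[0.5107 0.1106 0.062 ] [ 0.4904 -0.0361  0.062 ] len 0.1481 yaw -0.137
```

View pics/w1c.png

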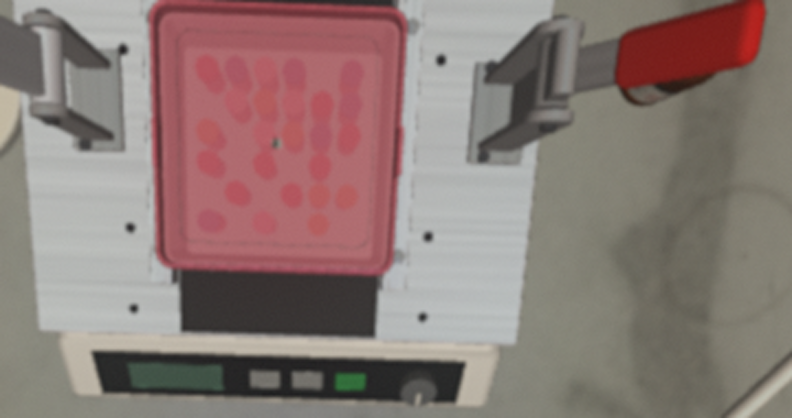

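```bash
python3 -m inch '.039 -.015 .03 .007 0; .039 -.015 .075 .007 0; .039 -.015 .12 .007 0; .039 -.015 .16 .007 0; .039 -.015 .175 .007 0'
python3 -m inch '.008 0 0 0 0; .016 0 0 0 0; .022 0 0 0 0; .028 0 0 0 0; .032 0 0 0 0'
python3 - <<'E'
from h import *
o=arm.observe();p=o["position"];print(p,"u",p[0]*.990-p[1]*.14,"v",p[0]*.14+p[1]*.99,o["force"])
E
```

```text
clock: 3.35
position: [0.4589, 0.04, 0.2713]
ee_rot: [3.133, -0.213, -0.008]
force: [0.4, 0.4, 0.8]
width: 0.008
gripper_force: 0.0
clock: 3.85
position: [0.4927, 0.0368, 0.2754]
ee_rot: [3.134, -0.212, 0.001]
force: [-3.1, -0.5, 1.3]
width: 0.005
gripper_force: 1.7
[0.4926551  0.03676022 0.27535618] u 0.4825821136620816 v 0.10536433274339724 [-3.05739537 -0.49882177  1.27650733]
```

```bash
python3 -m inch '.002 0 0 0 0; .004 0 0 0 0; .005 0 0 0 0; .006 0 0 0 0; .006 0 0 0 0'
python3 -m inch '.001 0 0 0 0; .002 0 0 0 0; .003 0 0 0 0; .003 0 0 0 0'
```

```text
clock: 4.35
position: [0.4968, 0.0363, 0.2748]
ee_rot: [3.133, -0.211, -0.005]
force: [-9.7, -0.2, 6.1]
width: 0.006
gripper_force: 4.6
clock: 4.75
position: [0.4978, 0.0364, 0.2745]
ee_rot: [3.133, -0.209, -0.012]
force: [-19.1, 0.7, 15.1]
width: 0.005
gripper_force: 9.7
```

```bash
python3 -m inch '-.006 0 0 0 0; -.03 0 0 0 0; -.04 0 -.04 0 0; -.04 0 -.09 0 0; -.045 0 -.13 0 0'
python3 - <<'E'
from h import *
import cv2
a=arm.get_image("wrist");b=arm.get_image("scene")
cv2.imwrite("pics/w2.png",a[:,:,::-1])
A=a[0:200,130:450];B=b[150:270,260:400]
cv2.imwrite("pics/m2.png",np.vstack([cv2.resize(A,(480,300)),cv2.resize(B,(480,300),interpolation=cv2.INTER_CUBIC)])[:,:,::-1])
for c in("wrist","scene","top"):
  if c=="top": arm.get_image(c)
  for q,z in(("sample_box",.062),("nest_home",.062)):
    for d in arm.place_of(c,q)[:2]:
      p=atz(c,d["point"],z);print(c,q,round(d["conf"],2),p.round(3),"uv",(p[0]*.99-p[1]*.14).round(4),(p[0]*.14+p[1]*.99).round(4))
print(arm.observe()["position"],arm.observe()["force"])
E
```

```text
clock: 5.25
position: [0.4569, 0.0424, 0.4078]
ee_rot: [-3.134, 0.21, -0.006]
force: [1.0, -0.3, -0.2]
width: 0.005
gripper_force: 0.0
wrist sample_box 0.89 [0.555 0.331 0.062] uv 0.5031 0.4052
wrist sample_box 0.68 [0.562 0.03  0.062] uv 0.5521 0.1082
scene sample_box 0.85 [0.52  0.379 0.062] uv 0.4615 0.4479
scene sample_box 0.61 [0.557 0.025 0.062] uv 0.5482 0.1023
scene nest_home 0.74 [0.564 0.023 0.062] uv 0.555 0.1014
top sample_box 0.89 [0.558 0.035 0.062] uv 0.5473 0.1131
top sample_box 0.72 [0.541 0.37  0.062] uv 0.4837 0.4425
top nest_home 0.52 [0.598 0.2   0.062] uv 0.564 0.2813
[0.45632108 0.04180064 0.40368802] [ 0.57412423 -0.57405189  0.51266186]
```

View pics/m2.png

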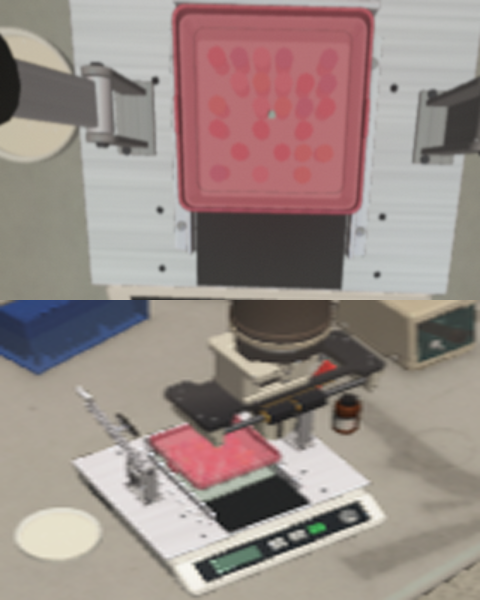

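The box looks home: the lid's back edge is against the white stop at the top of the crop. I'll rise on the way to the strap and check from above.

```bash
python3 -m inch '.01 0 -.045 0 0; .02 0 -.09 0 0; .03 0 -.118 0 0; .03 0 -.118 0 0'
python3 - <<'E'
from h import *
import cv2
a=arm.get_image("wrist")
K=arm.get_calibration("wrist");T=K["pose"]
def px(u,v,z):
    P=np.array([u*.99+v*.14,-u*.14+v*.99,z]);c=T[:3,:3].T@(P-T[:3,3]);q=K["intrinsics"]@(c*[1,-1,-1]);return q[:2]/q[2]
for n,P in dict(lidfront=(.497,.106,.114),lidback=(.603,.106,.114),hinge=(.5525,.196,.127),piv=(.5525,.014,.144)).items(): print(n,px(*P).round(0))
cv2.imwrite("pics/w3.png",cv2.resize(a[0:230,150:480],None,fx=2.4,fy=2.4,interpolation=cv2.INTER_CUBIC)[:,:,::-1])
for q in("strap_tip","lever_tip","strap_hinge","lever_pivot","nest_home","sample_box"): print(q,[(np.round(d["point"]),round(d["conf"],2)) for d in arm.place_of("wrist",q)][:2])
E
```

```text
clock: 6.1
position: [0.4879, 0.038, 0.5257]
ee_rot: [-3.133, 0.212, -0.008]
force: [1.3, -0.3, -1.0]
width: 0.002
gripper_force: 0.0
lidfront [313. 159.]
lidback [314.  65.]
hinge [234. 111.]
piv [398. 112.]
strap_tip [(array([110.,  86.]), 0.81)]
lever_tip [(array([122., 470.]), 0.75)]
strap_hinge [(array([111., 236.]), 0.84)]
lever_pivot [(array([115., 404.]), 0.73)]
nest_home []
sample_box [(array([150.,  93.]), 0.91), (array([116., 309.]), 0.58)]
```

View pics/w3.png

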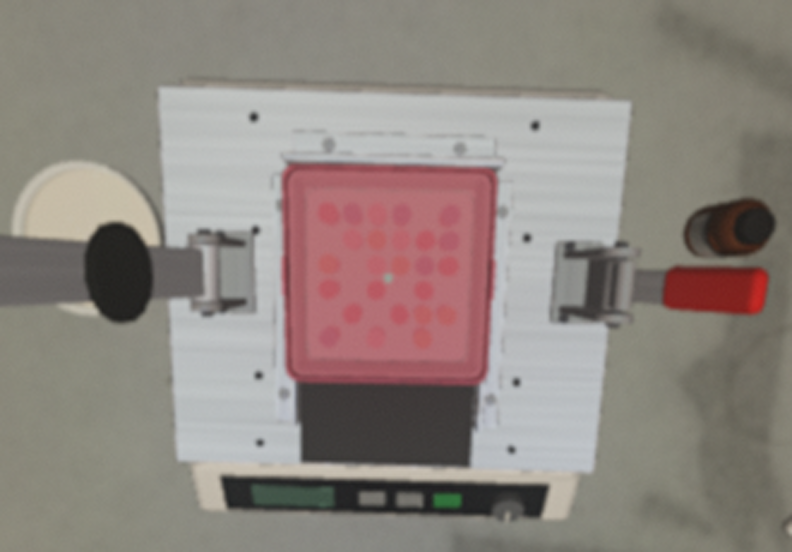

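The box's back edge is against the stop (crop rows 160-167). The lever grip is at wrist pixel (122,470) and the strap pad hangs to the left. Next I compute the strap and lever geometry.

```bash
cat >> h.py <<'E'
Y=-.15;U=np.array([np.cos(Y),np.sin(Y)]);V=np.array([-np.sin(Y),np.cos(Y)])
def uv(p): return np.array([p[:2]@U,p[:2]@V,p[2]]).round(4)
E
python3 - <<'E'
from h import *
h=atz("wrist",(112,236),.127);p=atz("wrist",(116,404),.144);print("hinge",uv(h),"piv",uv(p))
# strap tip/lever tip: ray intersect circle of given radius in plane u = const
for n,pt,c,r in(("strap",(110,86),h,.182),("lever",(122,470),p,.073)):
    o,d=ray("wrist",pt);t=(c[:2]@U-o[:2]@U)/(d[:2]@U)
    best=min(((abs(np.linalg.norm((o+d*t-c)@np.array([[0],[0],[1]]))),) for t in [0]),default=0)
    ts=np.linspace(.1,.6,5001);P=o+ts[:,None]*d;rv=np.hypot((P-c)[:,:2]@V,P[:,2]-c[2])
    for i in np.where(np.diff(np.sign(rv-r)))[0]: 
        q=P[i];print(n,uv(q),"lean deg",np.degrees(np.arctan2((q-c)[:2]@V,q[2]-c[2])).round(1))
o=arm.observe();print(uv(o["position"]))
E
```

```text
hinge [0.5472 0.1979 0.127 ] piv [0.546  0.0124 0.144 ]
strap [0.5486 0.2474 0.3022] lean deg 15.8
strap [0.5466 0.379  0.1094] lean deg 95.5
lever [ 0.5424 -0.0322  0.2018] lean deg -37.7
lever [ 0.5407 -0.0606  0.1428] lean deg -91.0
[0.4747 0.11   0.5215]
```

```bash
python3 -m inch '.015 -.04 0 .015 0; .03 -.08 0 .015 0; .045 -.12 0 .015 0; .06 -.16 0 .015 0; .072 -.195 0 .015 0'
python3 -m inch '0 0 0 0 0; 0 0 .04 0 0; 0 0 .07 0 0; 0 0 .088 0 0; 0 0 .088 0 0'
python3 -c "
from h import *;print(uv(arm.observe()['position']))"
```

```text
clock: 6.95
position: [0.5843, 0.2234, 0.5217]
ee_rot: [3.133, -0.234, -0.002]
force: [-0.2, -0.0, 1.1]
width: 0.009
gripper_force: 0.0
clock: 7.45
position: [0.5829, 0.2202, 0.4314]
ee_rot: [3.129, -0.235, -0.008]
force: [0.1, -0.6, -0.1]
width: 0.005
gripper_force: 0.0
[0.5435 0.3049 0.4314]
```

```bash
python3 -m inch '0.002 .02 0 0 0; .003 .04 0 0 0; .003 .055 0 0 0; .003 .07 0 0 0; .003 .085 0 0 0'
python3 -m inch '0 .015 0 0 0; 0 .03 0 0 0; 0 .045 0 0 0; 0 .06 0 0 0; 0 .07 0 0 0'
python3 -m inch '0 .01 0 0 0; 0 .018 0 0 0; 0 .018 0 0 0; 0 .018 0 0 0; 0 .018 0 0 0'
python3 - <<'E'
from h import *
import cv2
print(uv(arm.observe()['position']))
a=arm.get_image("scene");cv2.imwrite("pics/s4.png",cv2.resize(a[130:290,240:440],(750,600),interpolation=cv2.INTER_CUBIC)[:,:,::-1])
E
```

```text
clock: 7.95
position: [0.5737, 0.1362, 0.4353]
ee_rot: [-3.133, 0.234, -0.001]
force: [0.1, 1.2, 1.1]
width: -0.0
gripper_force: 0.1
clock: 8.45
position: [0.5634, 0.066, 0.4347]
ee_rot: [3.132, -0.236, -0.0]
force: [-0.0, 0.9, 1.1]
width: 0.003
gripper_force: 0.0
clock: 8.95
position: [0.5609, 0.0507, 0.4348]
ee_rot: [-3.133, 0.233, -0.0]
force: [0.3, -0.1, -0.3]
width: 0.006
gripper_force: 0.0
[0.547  0.134  0.4348]
```

View pics/s4.png

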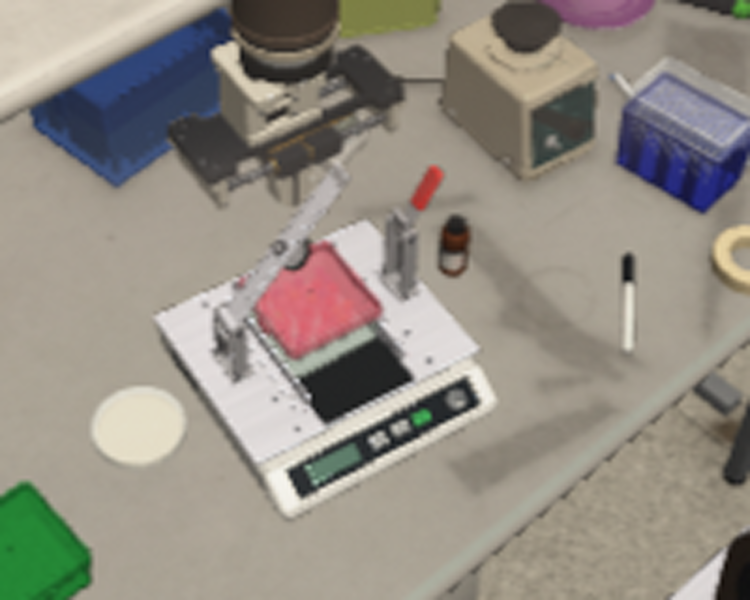

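The strap is past upright, leaning over the box and clear of the finger. I'll retreat over the top to the right side while it falls.

```bash
python3 -m inch '0 .0 -.04 0 0; 0 .04 -.06 0 0; 0 .085 -.06 0 0; 0 .13 -.06 0 0; 0 .175 -.06 0 0'
python3 -m inch '0 .04 0 0 0; 0 .056 0 0 0; 0 .056 0 0 0'
python3 - <<'E'
from h import *
import cv2
print(uv(arm.observe()['position']))
a=arm.get_image("scene");w=arm.get_image("wrist")
cv2.imwrite("pics/m5.png",np.hstack([cv2.resize(a[150:260,260:400],(400,314)),cv2.resize(w,(400,314))])[:,:,::-1])
for c in("scene","wrist"):
  for q in("strap_tip","lever_tip","lever_pivot"):
    print(c,q,[(np.round(d["point"]),round(d["conf"],2)) for d in arm.place_of(c,q)][:2])
E
```

```text
clock: 9.5
position: [0.5345, -0.124, 0.4951]
ee_rot: [3.133, -0.232, 0.001]
force: [0.4, 1.0, 0.0]
width: 0.008
gripper_force: 0.0
clock: 9.8
position: [0.5261, -0.1809, 0.4944]
ee_rot: [3.132, -0.241, -0.001]
force: [-0.1, 0.3, -0.2]
width: 0.005
gripper_force: 0.0
[ 0.5473 -0.1002  0.4944]
scene strap_tip [(array([193., 346.]), 0.9)]
scene lever_tip [(array([174., 358.]), 0.66)]
scene lever_pivot [(array([192., 346.]), 0.69)]
wrist strap_tip [(array([183., 206.]), 0.56)]
wrist lever_tip [(array([199., 238.]), 0.6)]
wrist lever_pivot [(array([184., 210.]), 0.84)]
```

View pics/m5.png

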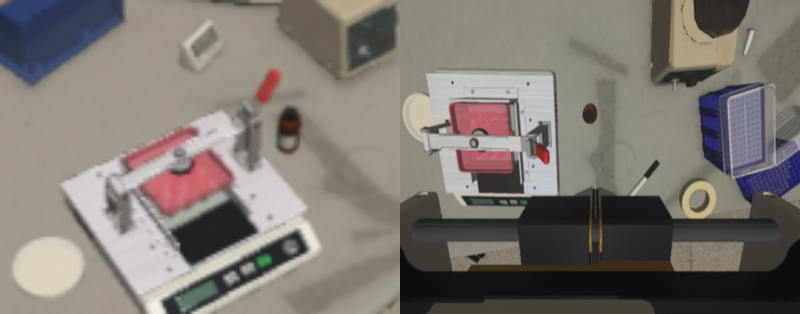

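The strap now lies across the lid and the lever is still raised. I'll lower to the right of the lever and sweep left.

```bash
python3 -m inch '0 0 .04 0 0; 0 0 .08 0 0; 0 0 .12 0 0; 0 0 .136 0 0; 0 0 .136 0 0'
python3 -m inch '0 -.02 0 0 0; 0 -.04 0 0 0; 0 -.055 0 0 0; 0 -.07 0 0 0; 0 -.085 0 0 0'
python3 -m inch '0 -.012 0 0 0; 0 -.024 0 0 0; 0 -.036 0 0 0; 0 -.043 0 0 0; 0 -.043 0 0 0'
python3 -c "
from h import *;print(uv(arm.observe()['position']))"
```

```text
clock: 10.7
position: [0.5257, -0.1779, 0.3563]
ee_rot: [-3.132, 0.233, 0.007]
force: [0.1, -0.3, 0.2]
width: 0.004
gripper_force: 0.0
clock: 11.2
position: [0.5395, -0.0938, 0.3596]
ee_rot: [3.132, -0.235, 0.002]
force: [0.4, -2.5, 2.7]
width: -0.0
gripper_force: 1.2
clock: 11.7
position: [0.5456, -0.0502, 0.3587]
ee_rot: [-3.132, 0.231, 0.0]
force: [0.6, 0.7, 0.6]
width: 0.005
gripper_force: 0.0
[0.547  0.0319 0.3587]
```

```bash
python3 -m inch '0 -.009 .003 0 0; 0 -.014 .008 0 0; 0 -.018 .013 0 0; 0 -.021 .018 0 0; 0 -.023 .022 0 0'
python3 - <<'E'
from h import *
import cv2
print(uv(arm.observe()['position']))
a=arm.get_image("scene")
cv2.imwrite("pics/s6.png",cv2.resize(a[150:250,280:400],(720,600),interpolation=cv2.INTER_CUBIC)[:,:,::-1])
E
```

```text
clock: 12.2
position: [0.549, -0.029, 0.3362]
ee_rot: [3.133, -0.234, -0.0]
force: [-0.1, -2.6, 2.8]
width: 0.002
gripper_force: 1.8
[0.5472 0.0533 0.3362]
```

View pics/s6.png

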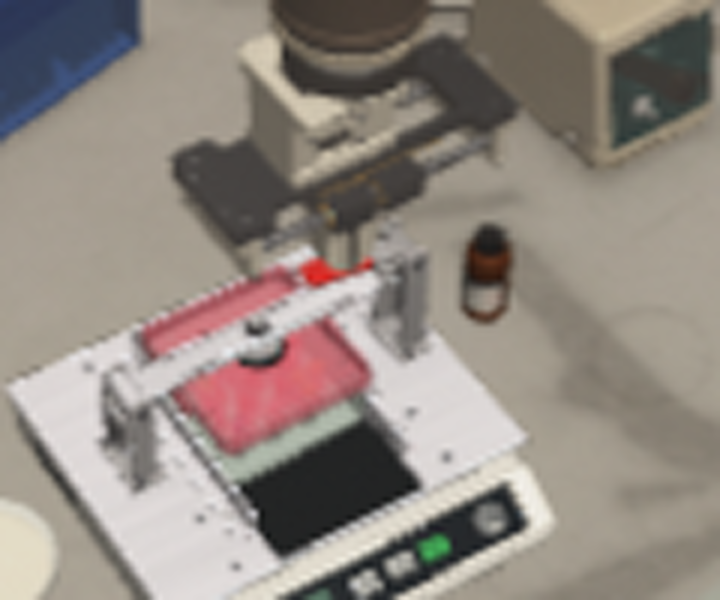

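The lever is going down, with the red grip nearly flat over the strap at about (270,330) in the crop. I'll keep pressing down.

```bash
python3 -m inch '0 -.003 .002 0 0; 0 -.006 .004 0 0; 0 -.008 .006 0 0; 0 -.008 .008 0 0; 0 -.008 .008 0 0'
python3 -m inch '0 0 .0015 0 0; 0 0 .003 0 0; 0 0 .0045 0 0; 0 0 .0045 0 0'
```

```text
clock: 12.75
position: [0.5503, -0.0216, 0.3305]
ee_rot: [3.131, -0.235, 0.002]
force: [-7.5, -5.9, 21.6]
width: 0.002
gripper_force: 11.3
clock: 13.15
position: [0.5504, -0.0212, 0.3287]
ee_rot: [3.13, -0.235, 0.006]
force: [-15.1, -6.6, 48.9]
width: 0.006
gripper_force: 24.6
```

```bash
python3 -m inch '0 0 -.03 0 0; 0 0 -.07 0 0; -.03 0 -.11 0 0; -.07 0 -.14 0 0; -.09 0 -.15 0 0'
python3 - <<'E'
from h import *
import cv2
print(uv(arm.observe()['position']),arm.observe()['force'])
a=arm.get_image("scene");w=arm.get_image("wrist")
cv2.imwrite("pics/m7.png",np.hstack([cv2.resize(a[160:240,290:380],(400,356),interpolation=cv2.INTER_CUBIC),cv2.resize(w[0:230,190:450],(400,354+2),interpolation=cv2.INTER_CUBIC)])[:,:,::-1])
for c in("scene","wrist"):
  for q in("strap_tip","lever_tip","lever_pivot","strap_hinge"):
    print(c,q,[(np.round(d["point"],1),round(d["conf"],2)) for d in arm.place_of(c,q)][:2])
pv=np.array([.546,.0124,.144])
K=arm.get_calibration("wrist");T=K["pose"]
for th in(1.6,1.9,2.1,2.25,2.4):
  t=th-.91+0; P=np.array([*(U*.546+V*(.0124+.073*np.sin(t))),.144+.073*np.cos(t)])
  c=T[:3,:3].T@(P-T[:3,3]);q=K["intrinsics"]@(c*[1,-1,-1]);K2=arm.get_calibration("scene");T2=K2["pose"];c2=T2[:3,:3].T@(P-T2[:3,3]);q2=K2["intrinsics"]@(c2*[1,-1,-1])
  print(th,(q[:2]/q[2])[::-1].round(1),(q2[:2]/q2[2])[::-1].round(1))
E
```

```text
clock: 13.65
position: [0.4593, -0.0057, 0.477]
ee_rot: [-3.132, 0.231, -0.005]
force: [1.3, -1.0, 1.1]
width: 0.006
gripper_force: 0.0
[0.455 0.063 0.477] [ 1.34767093 -1.02021782  1.10439293]
scene strap_tip [(array([198.3, 346.9]), 0.55)]
scene lever_tip [(array([196.3, 332.5]), 0.59), (array([206.2, 323.3]), 0.57)]
scene lever_pivot [(array([189.3, 346.5]), 0.71)]
scene strap_hinge [(array([213.9, 302.9]), 0.62)]
wrist strap_tip [(array([ 90.8, 360.8]), 0.98)]
wrist lever_tip [(array([ 85.7, 293.1]), 0.78)]
wrist lever_pivot [(array([ 91.6, 368.1]), 0.88), (array([101.5, 278.8]), 0.45)]
wrist strap_hinge [(array([ 86.8, 173.8]), 0.77)]
1.6 [ 93.1 316.3] [186.3 336.3]
1.9 [ 94.1 297.9] [191.1 332.7]
2.1 [ 94.9 290.6] [194.4 331.1]
2.25 [ 95.4 287.6] [196.7 330.3]
2.4 [ 96.  286.6] [199.  329.9]
```

View pics/m7.png

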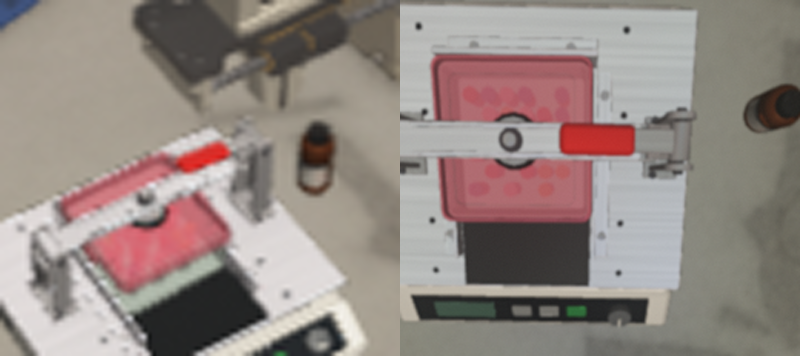

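```bash
python3 - <<'E'
from h import *
a=arm.get_image("wrist").astype(int)
for col in(232,290):
    print(col,[(r,*a[r-0,col-3:col+4].mean(0).astype(int)) for r in range(22,48)])
    for r in range(24,44,2): print(r,uv(atz("wrist",(r,col),.114))[0],uv(atz("wrist",(r,col),.107))[0],uv(atz("wrist",(r,col),.062))[0])
for col in(232,290): # front
    r=[r for r in range(120,160) if a[r,col-3:col+4].mean(0)[0]-a[r,col-3:col+4].mean(0)[1]>40][-1]; print("front",col,r,uv(atz("wrist",(r,col),.114)))
E
```

```text
232 [(22, np.int64(185), np.int64(186), np.int64(183)), (23, np.int64(186), np.int64(187), np.int64(185)), (24, np.int64(182), np.int64(183), np.int64(181)), (25, np.int64(176), np.int64(176), np.int64(174)), (26, np.int64(176), np.int64(177), np.int64(175)), (27, np.int64(176), np.int64(178), np.int64(176)), (28, np.int64(170), np.int64(171), np.int64(168)), (29, np.int64(162), np.int64(163), np.int64(160)), (30, np.int64(159), np.int64(159), np.int64(157)), (31, np.int64(156), np.int64(156), np.int64(153)), (32, np.int64(159), np.int64(157), np.int64(155)), (33, np.int64(172), np.int64(171), np.int64(170)), (34, np.int64(179), np.int64(180), np.int64(180)), (35, np.int64(171), np.int64(173), np.int64(173)), (36, np.int64(148), np.int64(143), np.int64(143)), (37, np.int64(137), np.int64(104), np.int64(105)), (38, np.int64(148), np.int64(82), np.int64(87)), (39, np.int64(141), np.int64(72), np.int64(78)), (40, np.int64(124), np.int64(64), np.int64(70)), (41, np.int64(134), np.int64(74), np.int64(79)), (42, np.int64(158), np.int64(92), np.int64(98)), (43, np.int64(167), np.int64(98), 
[... 1380 characters left out ...]
int64(129), np.int64(66), np.int64(72)), (41, np.int64(133), np.int64(74), np.int64(79)), (42, np.int64(156), np.int64(92), np.int64(97)), (43, np.int64(168), np.int64(100), np.int64(104)), (44, np.int64(167), np.int64(99), np.int64(104)), (45, np.int64(165), np.int64(97), np.int64(102)), (46, np.int64(164), np.int64(97), np.int64(102)), (47, np.int64(165), np.int64(97), np.int64(101))]
24 0.6125 0.6141 0.6246
26 0.6108 0.6124 0.6226
28 0.6091 0.6106 0.6206
30 0.6073 0.6089 0.6186
32 0.6056 0.6071 0.6167
34 0.6039 0.6053 0.6147
36 0.6022 0.6036 0.6127
38 0.6004 0.6018 0.6107
40 0.5987 0.6 0.6086
42 0.5969 0.5982 0.6066
front 232 145 [0.4984 0.1467 0.114 ]
front 290 146 [0.4974 0.0856 0.114 ]
```

```bash
python3 -c "
from cell import arm;print(arm.sign_off())"
```

```text
the job is handed in; nothing more can be done
None
```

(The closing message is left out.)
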